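# Reset the tripped breaker on the bench power unit

### The job

One of the three recessed breakers on the bench power unit has tripped: its key has popped up in its well. Press down the raised end of the unit's mains rocker to switch it fully off, reach a fingertip into the well and press the tripped key fully home, then press the rocker fully back to on. Keep off the two breakers that have not tripped, and leave the loose things standing about the unit where they are.

Things in the scene. Friction and masses are not known exactly. Their poses are not given: they have to be found in the camera images.
- power_box: Grey steel bench power unit, fixed, 160 (its x) x 340 (y) x 90 mm high, flat top. Origin: centre of its underside, on the bench; x to its far side (away from the robot at yaw 0), y left, z up. Place and yaw vary. Let into its top: three equal black breaker modules in a row at x = 0, y = -115, -45 and +25 mm, and the black mains rocker at x = 0, y = +115 mm.
- rocker (a joint): Mains rocker, black, 56 mm long (unit's x), 30 mm wide, both ends rising in a shallow V; pivots about the unit's y, 94 mm above the bench. 0 rad = on, as at the start (far end, +x, down and level at 101 mm, near end up); 0.40 = off (near end down). Stiff: about 2.5 N on the raised end moves it, and it stays where it is left; that end goes down about 9 mm to a hard stop.
- rocker_near_end (a point): Point on the rocker's top face at the near (-x) end, 20 mm along the face from the middle, moving with the rocker: press down here for off. About 110 mm above the bench while on, 101 mm while off.
- rocker_far_end (a point): The same point at the far (+x) end: press down here for on. About 101 mm above the bench while on, 110 mm while off.
- breaker_a: Module of the tripped breaker: black, top 66 x 68 mm, flush with the unit's top (90 mm above the bench); in its middle a round upright well, 46 mm diameter, 31 mm deep, with a white round key, 16 mm diameter, at its centre. In any of the three places of the row. Origin: centre of its underside, 50 mm above the bench; axes as the unit's.
- key_a (a joint): The key of the tripped breaker, sliding straight down. 0 = tripped (popped up, its top 10 mm below the well's rim), 0.013 m = fully home (top 23 mm below the rim). Stiff: it resists with about 3 N all the way to a hard stop and stays where it is pushed.
- key_a_top (a point): Centre of the top of the tripped key: 80 mm above the bench while tripped, 67 mm when home.
- breaker_b: Module of a breaker that has not tripped, same make as breaker_a, in another place of the row; its key is down (top 23 mm below the rim). Keep off it.
- key_b (a joint): Key of breaker_b, 0.013 m = home.
- breaker_c: Another module whose breaker has not tripped, same as breaker_b. Keep off it.
- key_c (a joint): Key of breaker_c, 0.013 m = home.
- capacitor: Loose black can capacitor, 35 mm across, 50 mm tall, standing on the bench on the near side of the unit; origin at the centre of its foot. Leave it.
- tube: Loose valve, glass on a black base, 34 mm across, 80 mm tall, standing on the near side of the unit; origin at the centre of its foot. Leave it.
- reel: Loose white reel of solder, 60 mm across, 40 mm tall, standing on its flange beyond the unit; origin at the centre of its foot. Leave it.
- screwdriver: Loose screwdriver, 160 mm long, lying beyond the unit; its handle points to its own -x; origin under the middle of its length, on the bench. Leave it.

How it is judged:
On the way, in this order (a step that is already met when the one before it is completed fails the run):
1. the mains rocker is pressed over to off (value of joint rocker above 0.34 rad), for 0.2 s.
2. with the mains off, the tripped key is pressed home (value of joint key_a above 0.0115 m and value of joint rocker above 0.34 rad), for 0.2 s.
3. the mains rocker is pressed back to on (value of joint rocker below 0.06 rad), for 0.2 s.
At the end, for the whole second after the job is handed in: The mains rocker is on (within 0.06 rad of its stop), all three keys are down (within 1.5 mm of home), and the loose things are within 20 mm of where they were (value of joint rocker below 0.06 rad and value of joint each of key_a, key_b, key_c above 0.0115 m and distance of each of capacitor, tube, reel, screwdriver from where it was at the start of the episode below 0.02 m); the robot touches nothing.
It fails at once if a breaker that has not tripped is pressed or pushed on (over 3 N on its module or key) (contact force between anything else and breaker_b above 3 N or contact force between anything else and breaker_c above 3 N).
It fails at once if a loose thing near the unit is lifted, carried or knocked away (moved over 20 mm) (distance of any of capacitor, tube, reel, screwdriver from where it was at the start of the episode above 0.02 m).
It also fails if it takes over 45 s, if anything falls off the work surface, if the arm or the gripper's body presses on something with over 40 N, if the wrist force passes 120 N, or if a joint passes its speed limit or range.

### The arm

A 6-joint arm with a two-finger parallel gripper is mounted at the origin on the work surface. World frame = base frame: x ahead of the robot, y to its left, z up, the work surface at z = 0. Lengths are in m, angles in rad, forces in N, time in s.
With the tool pointing down it reaches from about 0.325 to 0.775 m from the base axis. Payload 5.5 kg.
Tool frame: the origin (TCP) lies on the centre line of the jaws, within the pads' length; the fingertips stand ahead of it and the grasp point (between the pads) lies 5 mm behind it (robot.tip_extent is the y of the fingertips in the tool frame, in m); y points along the fingers, x is the direction in which the jaws open and shut, and the axes are right-handed (so a half turn about y gives the same grasp; the last joint's range is limited). The gripper opens to 85 mm and grips with 20 to 120 N. Pads are 22 mm wide; open, the fingers measure 114 mm over their backs; the gripper's body (76 mm by 85 mm) begins 54 mm behind the grasp point. The pads swing forward as they close: fully open they stand 13 mm farther back than shut.
Start: joints at [1.281, 0.091, 1.231, -0, 1.82, -0.057], TCP at [0.138, 0.584, 0.245] pointing down, gripper open.
Joint ranges: [-2.87, 2.87], [-0.86, 2.18], [0.17, 2.46], [-1.51, 4.65], [0.06, 2.69], [-2.65, 2.65]. Speed limits (rad/s): [2.57, 2.57, 3.01, 3.14, 3.14, 3.14].

### API

Orientations are given as a unit quaternion [x, y, z, w].
In Python, from workcell import robot gives the robot as it stands.
- The arm moves only by the shell command python3 -m creep 'ROWS' [OPENING] [FORCE]. ROWS is a JSON object of lists of equal length, an entry for each row: "offset": the shift along the world's x, y, z in m, a list of three; "dr": the turn, a rotation vector about the world's x, y, z in rad, a list of three. In form: {"offset": [[dx, dy, dz], ...], "dr": [[rx, ry, rz], ...]}. A call has 1 to 20 rows; each row shifts and turns the commanded pose from where the row before left it; what a row does not reach is not made up. A row lasts 1/8 s, in which the tool goes at most 62.5 mm and 10.7 degrees, less where a joint would pass 70% of its speed; a pose out of reach is approached as far as the arm can. A call is refused whole if a number of a shift passes 0.0625 or a number of a turn 0.188, either way. A call with a gripper value outside its range is refused whole. OPENING is the opening, from -1 (shut) to 1 (fully open), set as the call begins (- or left out, the last holds). The fingers move at their own pace and stop on an object; FORCE is the grip in N (left out, the last holds). Time passes only in rows, so rows that do not move let the fingers close. It gives the time, the measured TCP pose, the force and the opening at its end, in the units of the state.
- robot.state(): the state, without advancing time (a new reading comes with each control period).
- robot.snapshot(name): name is "scene" or "top" or "wrist"; returns (picture, depth): 400x640x3 uint8, red, green, blue; 400x640 float32, m along the optical axis (not along the pixel's ray), 0 where there is no reading.
- robot.camera_params(name): a dict with "fx", "fy", "cx", "cy" (pixels), "R" (3x3) and "t" (3): a world point X has camera coordinates R X + t. Camera axes: x right, y down, z forward; pixel columns grow to the right and rows downward; lengths in m; the calibration is good to about 2 mm. A picture is of the moment at which its call begins: read the wrist's pose just before it. camera_params takes no time and is no camera call; for the wrist camera it gives the pose at the moment of the call.
- robot.close_job(): hands the job in, once; it reports no verdict.
The state is a dict: "time_s": time; "joints": joint angles; "joint_vel": joint speeds; "joint_efforts": joint torques, N m; "position": TCP position; "orientation": TCP orientation; "wrist_force": force on the tool from outside, world axes, zero at the start; "wrist_torque": the same for the moment, N m; "grip_width": finger opening in m.
Only numpy, scipy, OpenCV 4.12 (cv2) and the standard library are available. Lean on these libraries where they do the work, as an engineer would, in place of code of your own. Each camera call takes 0.05 s, during which the arm holds its last target.

## Working session

There is one attempt and no reset: what is moved stays moved. The work goes in short steps, Python scripts to look and compute and a shell command to move; the robot and the scene stay as the last step left them, time stands still between calls to the robot, and variables do not carry over. Pictures are saved under pics/ and viewed, and the job is handed in when it is done.

```bash
mkdir -p pics; python3 - <<'E'
from workcell import robot
import cv2,numpy as np
print(robot.state()); print(robot.tip_extent)
for n in ("scene","top"):
    p,d=robot.snapshot(n); cv2.imwrite(f"pics/{n}0.png",p[:,:,::-1]); np.save(f"pics/{n}0.npy",d)
    print(n,robot.camera_params(n))
E
```

```text
{'time_s': 0.0, 'joints': array([ 1.28128446e+00,  9.18380197e-02,  1.23189596e+00,  2.85494215e-05,
        1.81979166e+00, -5.66858597e-02]), 'joint_vel': array([-0.00095032,  0.00182002, -0.00124942,  0.00077147, -0.00102722,
        0.00159282]), 'joint_efforts': array([-2.84001226e-05, -4.58729339e+01, -4.18017375e+01, -1.11164295e-04,
        1.18166700e-02, -1.45810890e-05]), 'position': array([0.13834809, 0.58356787, 0.24415763]), 'orientation': array([ 0.55507394,  0.43797757, -0.43910732, -0.55430437]), 'wrist_force': array([0.75679644, 0.16871887, 0.47315812]), 'wrist_torque': array([-0.01148517, -0.0177167 ,  0.00842078]), 'grip_width': 0.08534994223667262}
0.014
scene {'fx': 458.7134034922184, 'fy': 458.7134034922184, 'cx': 318.9867133796493, 'cy': 194.5021552868915, 'R': array([[ 7.69999829e-05,  9.99988449e-01, -4.80572630e-03],
       [ 6.79305451e-01, -3.57901527e-03, -7.33846916e-01],
       [-7.33855639e-01, -3.20804987e-03, -6.79297880e-01]]), 't': array([-0.01840316, -0.31496072,  1.31434077])}
top {'fx': 447.6446024806968, 'fy': 447.6446024806968, 'cx': 321.4614770835942, 'cy': 198.1322689542074, 'R': array([[ 0.00416195, -0.99973428, -0.02267257],
       [-0.99049336, -0.00100388, -0.13755691],
       [ 0.1374976 ,  0.02302953, -0.99023434]]), 't': array([0.02451852, 0.58273388, 0.84158088])}
```

View pics/scene0.png

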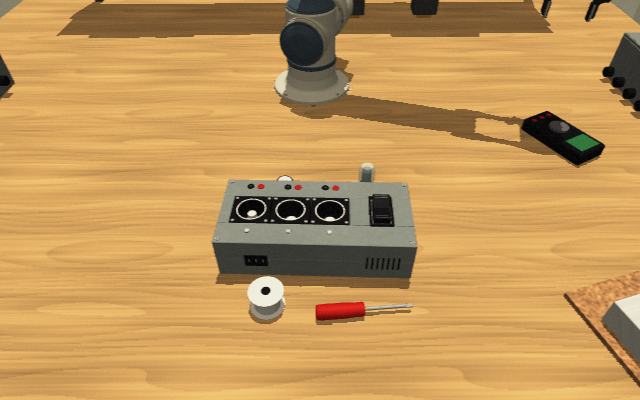

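View pics/top0.png

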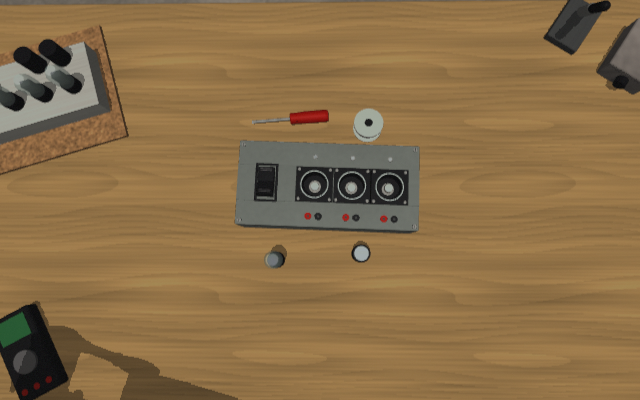

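The top view shows the unit near (328,187), with the rocker at (265,182) and the wells at (315,185), (352,186) and (389,187). The loose things sit in front of and behind it. I'll enlarge this and check the depth.

```bash
cat > h.py <<'E'
import numpy as np
from workcell import robot
def plane(n,u,v,z,P=None):
    c=P or robot.camera_params(n); R=np.array(c['R']);t=np.array(c['t'])
    C=-R.T@t; d=R.T@np.array([(u-c['cx'])/c['fx'],(v-c['cy'])/c['fy'],1])
    return C+d*(z-C[2])/d[2]
def cloud(n,D):
    c=robot.camera_params(n); R=np.array(c['R']);t=np.array(c['t'])
    v,u=np.mgrid[:D.shape[0],:D.shape[1]]
    X=np.stack([(u-c['cx'])/c['fx']*D,(v-c['cy'])/c['fy']*D,D],-1)
    return (X-t)@R
E
python3 - <<'E'
import cv2,numpy as np
from h import *
i=cv2.imread('pics/top0.png'); cv2.imwrite('pics/topc.png',cv2.resize(i[130:280,230:430],None,fx=4,fy=4,interpolation=cv2.INTER_CUBIC))
i=cv2.imread('pics/scene0.png'); cv2.imwrite('pics/scenec.png',cv2.resize(i[160:330,205:425],None,fx=3.5,fy=3.5,interpolation=cv2.INTER_CUBIC))
for n in('top','scene'):
    W=cloud(n,np.load(f'pics/{n}0.npy'))
    m=(abs(W[...,2]-.09)<.006)&(abs(W[...,1])<.35)&(W[...,0]>.3)&(W[...,0]<.75)
    m=cv2.morphologyEx(m.astype('uint8'),cv2.MORPH_OPEN,np.ones((3,3)))
    k,l,s,_=cv2.connectedComponentsWithStats(m); b=1+np.argmax(s[1:,4]); pts=W[l==b]
    r=cv2.minAreaRect((pts[:,:2]*1000).astype('float32')); print(n,r,pts[:,2].mean())
for u,v in((315,185),(352,186),(389,187),(265,182)): print(plane('top',u,v,.09))
W=cloud('top',np.load('pics/top0.npy'))
for u in (315,352,389):
    print(u); print((W[176:198,u-12:u+13,2]*1000).round().astype(int)[::2,::2])
E
```

```text
top ((601.1903686523438, 14.209701538085938), (340.62225341796875, 160.5602569580078), 87.85542297363281) 0.09047323436170084
scene ((601.7279663085938, 11.516952514648438), (340.69610595703125, 162.4230194091797), 87.97328186035156) 0.0893123218499673
[0.60054764 0.03705281 0.09      ]
[ 0.59868185 -0.03193752  0.09      ]
[ 0.59682428 -0.10062389  0.09      ]
[0.60621519 0.13083704 0.09      ]
315
[[91 88 78 62 60 60 58 59 60 72 88 88 90]
 [92 77 59 56 58 61 59 60 60 60 65 88 89]
 [85 60 57 62 61 59 58 61 59 59 59 76 91]
 [71 60 60 62 63 65 63 63 61 60 59 56 93]
 [60 61 61 59 69 69 71 67 62 60 61 61 91]
 [59 58 59 64 68 68 68 66 63 60 56 59 88]
 [60 58 57 62 68 68 67 68 65 59 58 58 90]
 [90 60 60 61 64 65 68 61 64 62 59 90 90]
 [91 63 58 59 60 63 63 64 57 58 58 92 92]
 [91 92 59 60 59 57 59 60 59 58 91 93 88]
 [92 91 89 90 59 61 61 88 93 93 91 92 90]]
352
[[90 93 89 76 67 65 64 72 75 84 90 90 89]
 [92 88 67 61 61 58 58 61 60 69 80 91 90]
 [92 62 60 57 60 58 58 61 58 60 65 86 94]
 [78 59 61 59 62 63 58 60 62 63 59 73 91]
 [58 58 61 59 61 65 67 65 60 58 60 63 90]
 [61 61 60 62 66 67 66 66 64 58 59 58 89]
 [59 57 57 60 69 66 69 65 63 60 61 59 91]
 [88 61 59 64 66 68 66 66 62 60 61 62 91]
 [91 61 61 60 66 62 63 64 59 60 57 90 90]
 [87 93 62 60 58 61 58 61 59 60 60 92 89]
 [89 90 91 60 59 61 58 57 59 89 92 92 89]]
389
[[ 88  89  90  88  83  80  82  78  86  89  91  90  88]
 [ 90  92  82  61  58  58  59  63  72  77  87  90  90]
 [ 93  84  58  59  58  59  57  59  61  65  79  89  92]
 [ 93  61  61  60  59  60  59  61  59  59  65  79  89]
 [ 87  60  58  60  64  80  80  61  59 914  55  72  90]
 [ 59  59  59  63  80  78  79  80  59  60  61  64  85]
 [ 61  57  61  65  82  80  80  79  64  59  58  62  84]
 [ 90  59  59  61  78  79  79  80  65  62  62  60  86]
 [ 92  62  60  66  64  76  76  65  60  58  58  60  91]
 [ 89  87  59  59  64  67  60  62  58  57  62  80  92]
 [ 92  88  58  59  61  61  61  59  62  60  60  91  92]]
```

View pics/topc.png

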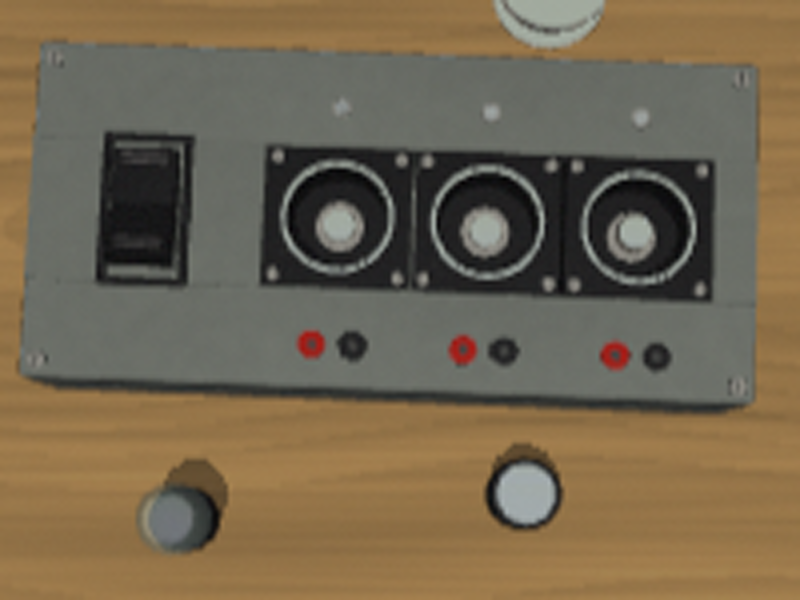

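View pics/scenec.png

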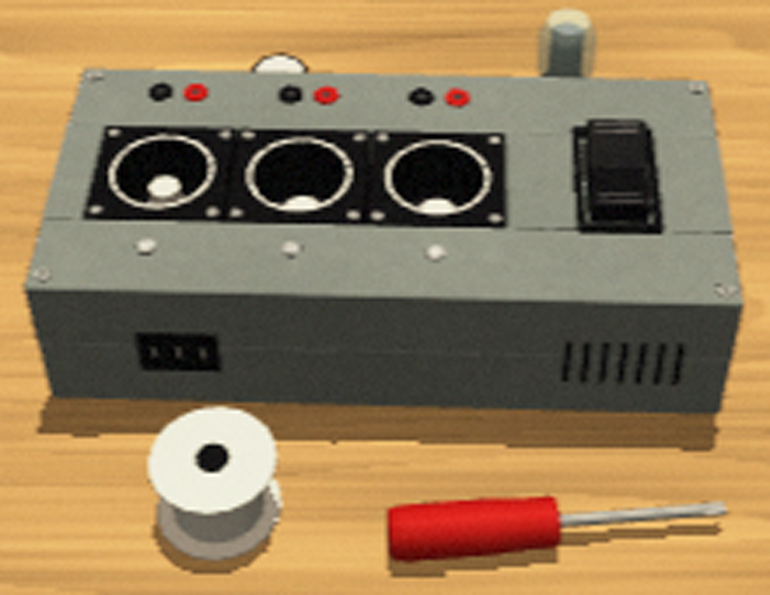

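Checks on the measurements:
- The unit fits 340 x 160 mm at z = 0.09. Its centre is about (0.6013, 0.013), with yaw about -0.037 rad.
- The tripped key is in the right-hand module in the top view, at y = -115 mm. It reads 80 mm high against 67 mm for the other two, and its well centre is about (0.597, -0.102).
- The near end of the rocker is about (0.586, 0.129).

I'll shut the fingers and travel high, turning about z by roughly +0.196 rad.

```bash
python3 -m creep '{"offset":[[0.032,-0.0325,0],[0.032,-0.0325,0],[0.032,-0.0325,0],[0.032,-0.0325,0],[0.032,-0.0325,0],[0.032,-0.0325,0],[0.032,-0.0325,0],[0.032,-0.0325,0],[0.032,-0.0325,0],[0.032,-0.0325,0],[0.032,-0.0325,0],[0.032,-0.0325,0],[0.032,-0.0325,0],[0.032,-0.0325,0],[0,0,0],[0,0,0]],"dr":[[0,0,0.014],[0,0,0.014],[0,0,0.014],[0,0,0.014],[0,0,0.014],[0,0,0.014],[0,0,0.014],[0,0,0.014],[0,0,0.014],[0,0,0.014],[0,0,0.014],[0,0,0.014],[0,0,0.014],[0,0,0.014],[0,0,0],[0,0,0]]}' -1 40; python3 - <<'E'
from h import *
import cv2
from scipy.spatial.transform import Rotation as R
s=robot.state(); print(s['time_s'],s['position'],s['grip_width'],s['wrist_force']); print(R.from_quat(s['orientation']).as_matrix().round(3))
p,d=robot.snapshot('wrist'); cv2.imwrite('pics/w1.png',p[:,:,::-1]); np.save('pics/w1.npy',d)
E
```

```text
time_s: 2.1
position: [0.5861, 0.1291, 0.2447]
orientation: [-0.509, -0.49, 0.491, 0.51]
wrist_force: [-0.0, -0.1, -0.3]
grip_width: 0.0002
2.1 [0.58605833 0.12909916 0.24471467] 0.00024319222741698537 [-0.03227716 -0.10204327 -0.34718689]
[[ 0.037 -0.001 -0.999]
 [ 0.999  0.     0.037]
 [ 0.    -1.     0.001]]
```

View pics/w1.png

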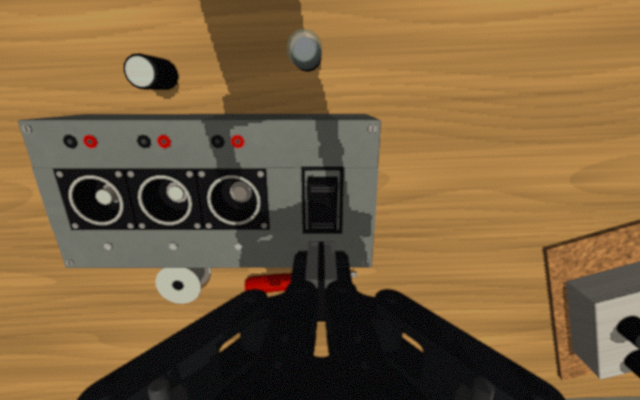

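The wrist view shows the rocker's middle at about (322,200) and the shut fingertips at about (321,250). The three wells are at (96,200), (165,200) and (233,200). I'll cross-check with a plane fit from this view.

```bash
python3 - <<'E'
from h import *
import cv2
W=cloud('wrist',np.load('pics/w1.npy'))
m=(abs(W[...,2]-.09)<.006)&(W[...,1]>-.2)&(W[...,1]<.25)
m=m.astype('uint8');k,l,s,_=cv2.connectedComponentsWithStats(m); b=1+np.argmax(s[1:,4]); pts=W[l==b]
print(cv2.minAreaRect((pts[:,:2]*1000).astype('float32')),pts[:,2].mean())
for u,v,z in((322,200,.09),(97,200,.09),(165,200,.09),(233,200,.09),(20,121,.09),(380,121,.09),(372,267,.09),(67,267,.09)): print(u,v,plane('wrist',u,v,z).round(4))
i=cv2.imread('pics/w1.png'); cv2.imwrite('pics/w1c.png',cv2.resize(i[150:300,20:390],None,fx=2.1,fy=2.1,interpolation=cv2.INTER_CUBIC))
cv2.imwrite('pics/w1d.png',cv2.resize(i[140:300,240:400],None,fx=3.7,fy=3.7,interpolation=cv2.INTER_CUBIC))
E
```

```text
((602.1771240234375, 14.461990356445312), (340.9014892578125, 160.6621856689453), 87.9553451538086) 0.09021537921856344
322 200 [0.6062 0.13   0.09  ]
97 200 [ 0.598  -0.0991  0.09  ]
165 200 [ 0.6005 -0.0298  0.09  ]
233 200 [0.6029 0.0394 0.09  ]
20 121 [ 0.5177 -0.1485  0.09  ]
380 121 [0.5297 0.1867 0.09  ]
372 267 [0.687  0.1825 0.09  ]
67 267 [ 0.6751 -0.1547  0.09  ]
```

View pics/w1d.png

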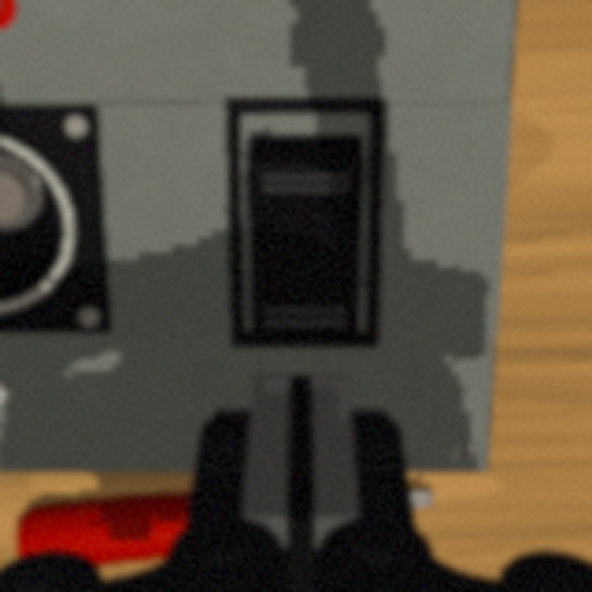

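This agrees within 1–2 mm, so I descend over the near end.

```bash
python3 -m creep '{"offset":[[0,0,-0.025],[0,0,-0.03],[0,0,-0.03],[0,0,-0.02],[0,0,-0.005],[0,0,-0.005],[0,0,-0.005],[0,0,0]],"dr":[[0,0,0],[0,0,0],[0,0,0],[0,0,0],[0,0,0],[0,0,0],[0,0,0],[0,0,0]]}'
```

```text
time_s: 3.15
position: [0.5866, 0.1288, 0.1255]
orientation: [0.509, 0.491, -0.491, -0.509]
wrist_force: [-0.5, 0.6, -0.3]
grip_width: 0.0001
```

```bash
python3 -m creep '{"offset":[[0,0,-0.002],[0,0,-0.002],[0,0,-0.002],[0,0,-0.002],[0,0,-0.001],[0,0,0]],"dr":[[0,0,0],[0,0,0],[0,0,0],[0,0,0],[0,0,0],[0,0,0]]}'
```

```text
time_s: 3.9
position: [0.5865, 0.1288, 0.1158]
orientation: [0.509, 0.491, -0.491, -0.509]
wrist_force: [-0.7, 0.9, 0.7]
grip_width: 0.0002
```

```bash
python3 -m creep '{"offset":[[0,0,-0.001],[0,0,-0.001],[0,0,-0.001],[0,0,0]],"dr":[[0,0,0],[0,0,0],[0,0,0],[0,0,0]]}'; python3 - <<'E'
from h import *
import cv2
p,d=robot.snapshot('wrist'); cv2.imwrite('pics/w2.png',cv2.resize(p[130:330,200:460,::-1],None,fx=3,fy=3,interpolation=cv2.INTER_CUBIC))
E
```

```text
time_s: 4.4
position: [0.5864, 0.1288, 0.115]
orientation: [0.509, 0.491, -0.49, -0.509]
wrist_force: [-5.2, -1.2, 9.7]
grip_width: 0.0003
```

View pics/w2.png

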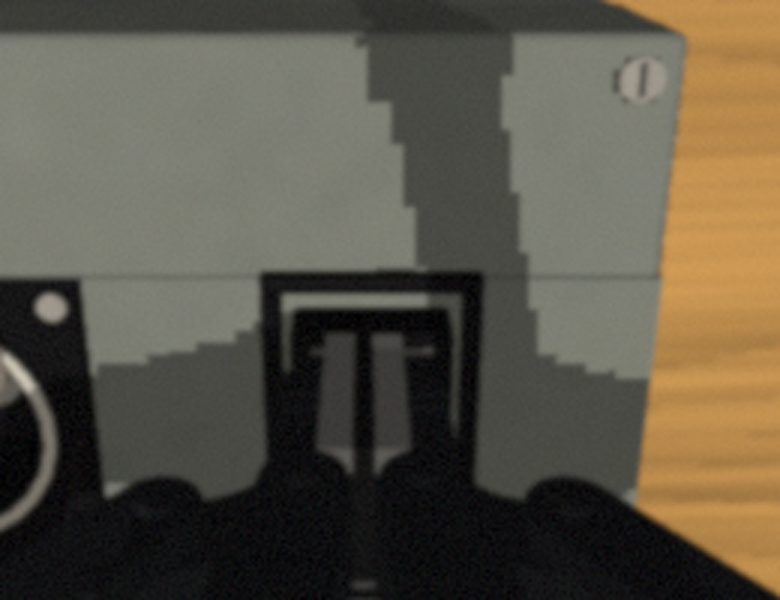

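The fingertips are on the near end of the rocker, at about (365,350) in the crop. They stopped at tip height 101 mm with 9.7 N, so this is the hard stop. I'll push a little more, lift, and verify.

```bash
python3 -m creep '{"offset":[[0,0,-0.001],[0,0,0],[0,0,0.02],[0,0,0.03],[0,0,0.02],[0,-0.03,0],[0,-0.03,0],[0,0,0]],"dr":[[0,0,0],[0,0,0],[0,0,0],[0,0,0],[0,0,0],[0,0,0],[0,0,0],[0,0,0]]}'; python3 - <<'E'
from h import *
import cv2
p,d=robot.snapshot('wrist'); cv2.imwrite('pics/w3.png',p[:,:,::-1])
W=cloud('wrist',d)
C=np.array([.606,.1284]);ex=np.array([np.cos(.037),-np.sin(.037)])
for s in range(-32,33,4):
    q=C+ex*s/1000
    m=(np.linalg.norm(W[...,:2]-q,axis=-1)<.003); print(s,m.sum(),np.median(W[m][:,2]).round(4) if m.any() else '')
print(robot.state()['position'])
E
```

```text
time_s: 5.45
position: [0.5867, 0.0671, 0.1826]
orientation: [0.51, 0.49, -0.49, -0.51]
wrist_force: [0.6, 0.4, -0.4]
grip_width: -0.0001
-32 42 0.0934
-28 303 0.2533
-24 48 0.1008
-20 45 0.1009
-16 43 0.1007
-12 42 0.1006
-8 44 0.1008
-4 43 0.1008
0 47 0.1011
4 51 0.1028
8 49 0.105
12 50 0.1063
16 56 0.1083
20 49 0.1101
24 10 0.1105
28 0 
32 11 0.0937
[0.58661196 0.06828496 0.18251765]
```

View pics/w3.png

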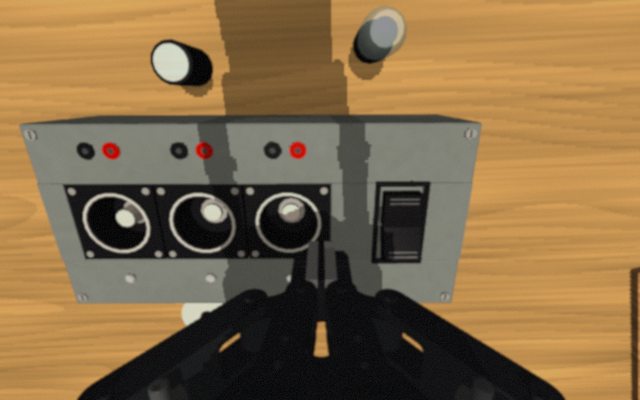

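Near half of the rocker is level at 101 mm and the far half rises to 110 mm, so the mains is off. Now I move above the tripped well at about (0.5975, -0.101).

```bash
python3 -m creep '{"offset":[[0.003,-0.04,0],[0.004,-0.045,0],[0.004,-0.045,0],[0,-0.039,0],[0,0,-0.02],[0,0,-0.02],[0,0,0],[0,0,0]],"dr":[[0,0,0],[0,0,0],[0,0,0],[0,0,0],[0,0,0],[0,0,0],[0,0,0],[0,0,0]]}'; python3 - <<'E'
from h import *
import cv2
P=robot.camera_params('wrist')
p,d=robot.snapshot('wrist'); cv2.imwrite('pics/w4.png',cv2.resize(p[120:320,190:450,::-1],None,fx=3,fy=3,interpolation=cv2.INTER_CUBIC))
W=cloud('wrist',d)
print(robot.state()['position'])
m=(abs(W[...,2]-.08)<.004)&(np.linalg.norm(W[...,:2]-[.5975,-.101],axis=-1)<.015); print('key',m.sum(),W[m].mean(0))
p,d=robot.snapshot('top'); cv2.imwrite('pics/t4.png',cv2.resize(p[130:280,300:460,::-1],None,fx=4,fy=4,interpolation=cv2.INTER_CUBIC))
p,d=robot.snapshot('scene'); cv2.imwrite('pics/s4.png',cv2.resize(p[110:260,190:390,::-1],None,fx=4,fy=4,interpolation=cv2.INTER_CUBIC))
E
```

```text
time_s: 6.5
position: [0.5975, -0.099, 0.1423]
orientation: [-0.509, -0.491, 0.491, 0.509]
wrist_force: [-0.7, 0.4, 0.2]
grip_width: -0.0001
[ 0.59775645 -0.09928171  0.14295274]
key 389 [ 0.59715007 -0.10077266  0.07983318]
```

View pics/w4.png

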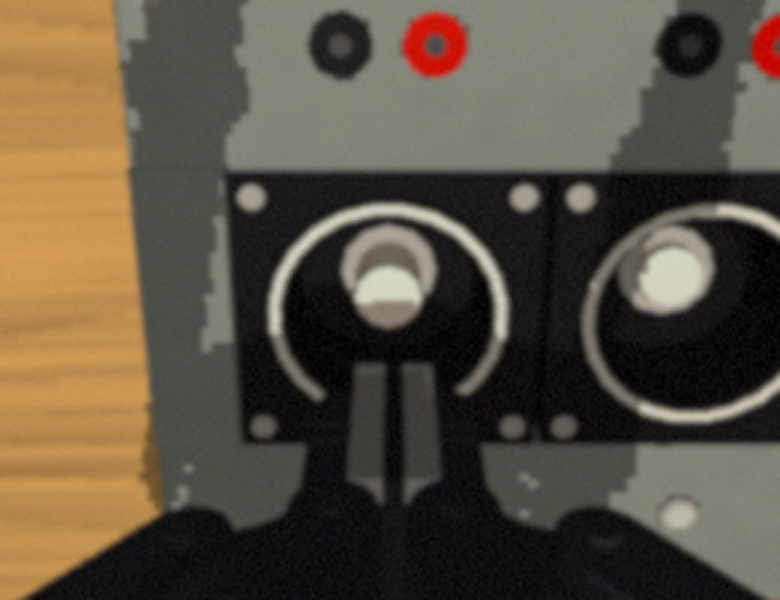

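View pics/s4.png

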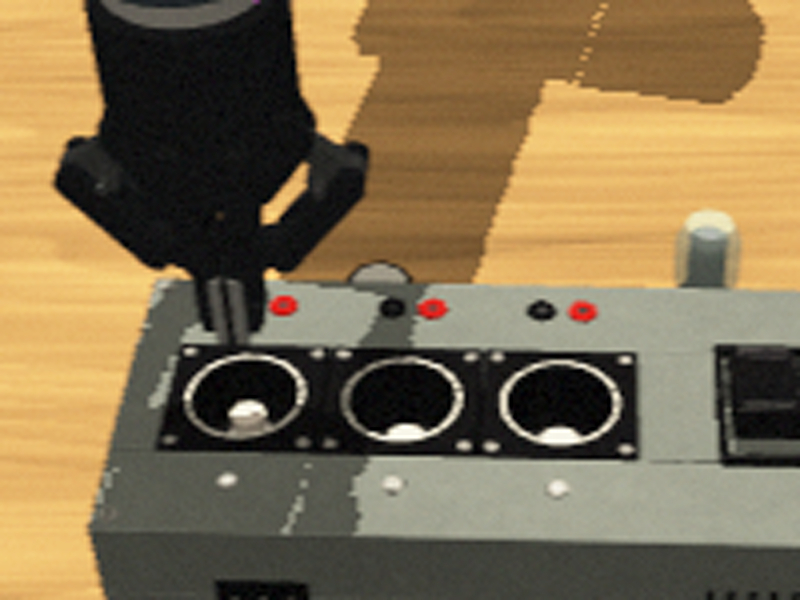

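The key top measures (0.597, -0.101, 0.080), as it should. I shift 1.7 mm in -y and go down to just above the key.

```bash
python3 -m creep '{"offset":[[0,-0.0017,0],[0,0,-0.015],[0,0,-0.01],[0,0,-0.01],[0,0,-0.006],[0,0,0]],"dr":[[0,0,0],[0,0,0],[0,0,0],[0,0,0],[0,0,0],[0,0,0]]}'; python3 - <<'E'
from h import *
import cv2
p,d=robot.snapshot('wrist'); cv2.imwrite('pics/w5.png',cv2.resize(p[120:320,190:450,::-1],None,fx=3,fy=3,interpolation=cv2.INTER_CUBIC))
E
```

```text
time_s: 7.4
position: [0.5971, -0.1018, 0.1005]
orientation: [-0.509, -0.49, 0.491, 0.509]
wrist_force: [-0.0, -1.2, -0.2]
grip_width: 0.0005
```

View pics/w5.png

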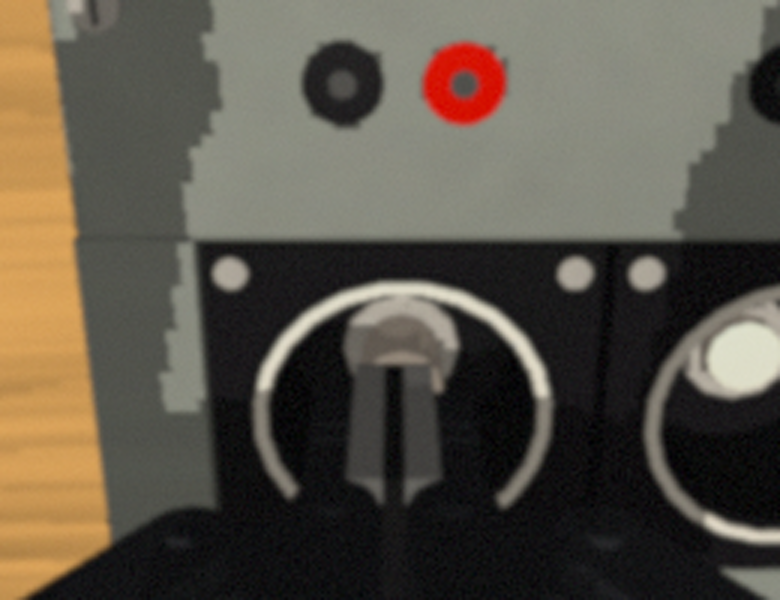

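The tip is inside the rim, centred to within about 1 mm: the finger axis is at column 395 and the well's middle at about 402. I press.

```bash
python3 -m creep '{"offset":[[0,0.001,-0.004],[0,0,-0.004],[0,0,-0.003],[0,0,-0.003],[0,0,-0.002],[0,0,0]],"dr":[[0,0,0],[0,0,0],[0,0,0],[0,0,0],[0,0,0],[0,0,0]]}'
```

```text
time_s: 8.2
position: [0.5976, -0.1008, 0.0852]
orientation: [0.509, 0.491, -0.491, -0.509]
wrist_force: [1.3, 0.1, 1.9]
grip_width: -0.0001
```

```bash
python3 -m creep '{"offset":[[0,0,-0.002],[0,0,-0.002],[0,0,-0.001],[0,0,-0.001],[0,0,0],[0,0,0]],"dr":[[0,0,0],[0,0,0],[0,0,0],[0,0,0],[0,0,0],[0,0,0]]}'
```

```text
time_s: 8.95
position: [0.5976, -0.1009, 0.081]
orientation: [0.509, 0.491, -0.49, -0.509]
wrist_force: [-2.6, 2.2, 9.7]
grip_width: -0.0001
```

The tip stopped at 67 mm with 9.7 N, which is the key's home stop. I push 1 mm more, rise out, and look.

```bash
python3 -m creep '{"offset":[[0,0,-0.001],[0,0,0],[0,0,0.015],[0,0,0.025],[0,0,0.03],[0,0,0.02],[0,0.0,0.02],[0,0,0]],"dr":[[0,0,0],[0,0,0],[0,0,0],[0,0,0],[0,0,0],[0,0,0],[0,0,0],[0,0,0]]}'; python3 -m creep '{"offset":[[0.005,0.045,0],[0.005,0.05,0],[0.008,0.05,0],[0.008,0.05,0],[0.002,0.0325,0],[0,0,0],[0,0,0]],"dr":[[0,0,0],[0,0,0],[0,0,0],[0,0,0],[0,0,0],[0,0,0],[0,0,0]]}'; python3 - <<'E'
from h import *
import cv2
p,d=robot.snapshot('wrist'); cv2.imwrite('pics/w6.png',p[:,:,::-1])
p,d=robot.snapshot('top'); W=cloud('top',d)
cx,cy=[.606,.1284],None
for n,q in(('a',(.5973,-.1012)),('b',(.5999,-.0315)),('c',(.6025,.0385))):
    m=np.linalg.norm(W[...,:2]-q,axis=-1)<.006; print(n,m.sum(),np.median(W[m][:,2]))
print(robot.state()['position'])
E
```

```text
time_s: 9.95
position: [0.5981, -0.1011, 0.1902]
orientation: [0.51, 0.491, -0.49, -0.508]
wrist_force: [0.6, -0.4, -0.6]
grip_width: 0.0002
time_s: 10.82
position: [0.6251, 0.1261, 0.1871]
orientation: [-0.509, -0.49, 0.491, 0.509]
wrist_force: [-1.3, 0.2, -0.1]
grip_width: -0.0
a 30 0.0674164514978716
b 29 0.06790815217421532
c 30 0.06756605512558664
[0.62533961 0.1254397  0.18775037]
```

View pics/w6.png

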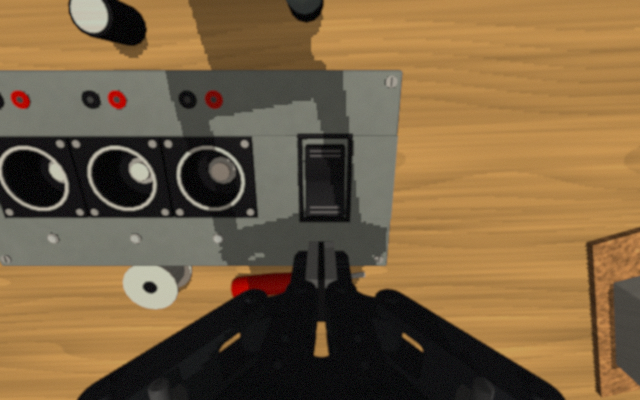

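All three keys now read 67 mm. The view shows the rocker at (325,178) with its far end up and the tips next to it. I go down on the far end at (0.626, 0.1275).

```bash
python3 -m creep '{"offset":[[0.0005,0.0015,-0.02],[0,0,-0.025],[0,0,-0.013],[0,0,-0.003],[0,0,-0.003],[0,0,-0.002],[0,0,-0.002],[0,0,-0.002],[0,0,-0.002],[0,0,0]],"dr":[[0,0,0],[0,0,0],[0,0,0],[0,0,0],[0,0,0],[0,0,0],[0,0,0],[0,0,0],[0,0,0],[0,0,0]]}'
```

```text
time_s: 12.18
position: [0.6256, 0.1282, 0.1157]
orientation: [-0.509, -0.491, 0.491, 0.509]
wrist_force: [1.2, -0.1, 2.7]
grip_width: 0.0001
```

```bash
python3 -m creep '{"offset":[[0,0,-0.001],[0,0,-0.001],[0,0,-0.001],[0,0,0],[0,0,0]],"dr":[[0,0,0],[0,0,0],[0,0,0],[0,0,0],[0,0,0]]}'
```

```text
time_s: 12.8
position: [0.6259, 0.1282, 0.1149]
orientation: [0.509, 0.491, -0.49, -0.509]
wrist_force: [-1.4, -0.4, 9.0]
grip_width: 0.0002
```

It's on the hard stop again, at tip height 101 mm. I push 1 mm more, retreat up and back, and check.

```bash
python3 -m creep '{"offset":[[0,0,-0.001],[0,0,0],[0,0,0.02],[0,0,0.03],[0,0,0.03],[0,0,0.03],[-0.04,0,0.02],[-0.05,0,0],[-0.05,0,0],[-0.05,0,0],[-0.04,0,0],[0,0,0],[0,0,0]],"dr":[[0,0,0],[0,0,0],[0,0,0],[0,0,0],[0,0,0],[0,0,0],[0,0,0],[0,0,0],[0,0,0],[0,0,0],[0,0,0],[0,0,0],[0,0,0]]}'; python3 - <<'E'
from h import *
import cv2
p,d=robot.snapshot('top'); cv2.imwrite('pics/t7.png',p[:,:,::-1]); W=cloud('top',d)
C=np.array([.606,.1284]);ex=np.array([np.cos(.037),-np.sin(.037)])
for s in range(-24,25,8):
    m=np.linalg.norm(W[...,:2]-(C+ex*s/1000),axis=-1)<.005; print(s,m.sum(),np.median(W[m][:,2]).round(4))
for n,q in(('a',(.5973,-.1012)),('b',(.5999,-.0315)),('c',(.6025,.0385))):
    m=np.linalg.norm(W[...,:2]-q,axis=-1)<.006; print(n,m.sum(),np.median(W[m][:,2]))
s=robot.state();print(s['position'],s['wrist_force'])
E
```

```text
time_s: 14.42
position: [0.3962, 0.1281, 0.2425]
orientation: [0.509, 0.491, -0.491, -0.509]
wrist_force: [-0.1, -0.6, 1.0]
grip_width: 0.0004
-24 28 0.1097
-16 22 0.1089
-8 21 0.1052
0 23 0.1026
8 20 0.1021
16 22 0.1016
24 19 0.1021
a 30 0.06761099018940332
b 30 0.0672660488614108
c 30 0.06779141408753075
[0.3964434  0.12811479 0.24225182] [ 0.8419609  -1.31698085  0.00451441]
```

View pics/t7.png

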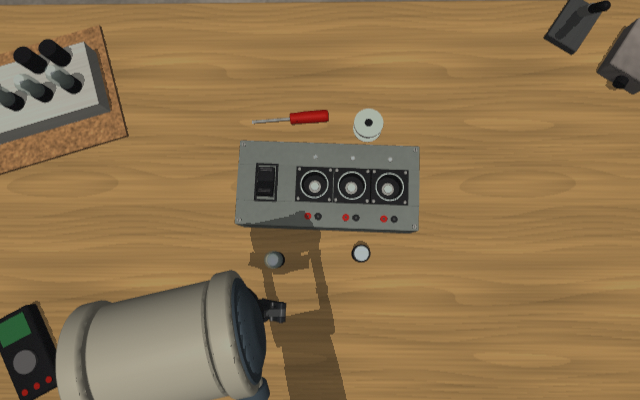

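The far half of the rocker is level at about 101–102 mm and the near end is up at 110 mm, so the mains is on. The keys are all at 67 mm. The tube (274,260), capacitor (361,254), reel (368,124) and screwdriver are where they were, and the arm is clear.

```bash
python3 -c "
from workcell import robot
print(robot.close_job())"
```

```text
the job is handed in; nothing more can be done
None
```

The job is done and handed in at about 14.5 s of the 45 s allowed; the hand-in reports no verdict. I pressed the rocker off on its near end, then pressed the tripped key home (right-hand well, unit y = -115 mm). Last, I pressed the rocker back on at its far end.

- **Presses:** each of the three ended on a hard stop at about 9–10 N, at the expected tip height: 101 mm for the rocker both times and 67 mm for the key. After each stop I commanded 1 mm more, and did not read the force during that push.
- **Rocker:** the last depth check showed the far half level at about 101–102 mm and the near end up at 110 mm, so it is on.
- **Keys:** all three tops are at about 67 mm, which is home.
- **Loose things:** the capacitor, tube, reel and screwdriver are where they were in the first top picture, judged by eye.
- **Arm:** it is back at (0.396, 0.128, 0.242), clear of everything.

No check failed. The unit's position differed by up to 3 mm between cameras, which was within the clearances.

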